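# Slide a hot meal box off the warmer onto the narrow hand-over stand

### The arm

A 6-joint arm with a two-finger parallel gripper is mounted at the origin on the work surface. World frame = base frame: x ahead of the robot, y to its left, z up, the work surface at z = 0. Lengths are in mm, angles in rad, forces in N, time in s.
With the tool pointing down it reaches from about 275 to 1000 mm from the base axis. Payload 8.4 kg.
Tool frame: the origin (TCP) lies at the very end of the fingers, on their centre line; the grasp point (between the pads) lies 19 mm behind it; z points along the fingers, y is the line along which they close (so a half turn about z gives the same grasp; the last joint's range is limited). The gripper opens to 85 mm and grips with 20 to 120 N. Pads are 22 mm wide; open, the fingers measure 114 mm over their backs; the gripper's body (76 mm by 85 mm) begins 54 mm behind the grasp point. The pads swing forward as they close: fully open they stand 13 mm farther back than shut.
Start: joints at [1.207, 0.353, 1.633, -0, 1.155, -0.002], TCP at [221.223, 584.541, 231.281] pointing down, gripper open.
Joint ranges: [-2.63, 2.63], [-0.92, 2.1], [0.06, 2.66], [-1.3, 4.44], [0, 2.69], [-3.02, 3.02]. Speed limits (rad/s): [2.22, 2.22, 2.79, 3.14, 3.14, 3.14].

### API

Orientations are given as [roll, pitch, yaw] about the fixed x, y, z axes, in that order (R = Rz(yaw) Ry(pitch) Rx(roll)).
In Python, from rig import telemetry, imaging, r gives the robot as it stands. The module is installed in compiled form; this text tells all that it offers.
- The arm moves only by the tool step_arm, never from a script. Its argument "moves" is a list of rows, each a list of 3 entries, a list of its own where there are three numbers: the turn, a rotation vector about the tool's x, y, z scaled (see below), then the shift along the tool's x, y, z scaled (see below), then the opening, from -1 (shut) to 1 (fully open). A call has 1 to 8 rows; each row is the pose to reach, as a shift and turn from the pose commanded when the call began, along the tool's axes at that moment; what a row does not reach only later rows make up. The controller multiplies each number of a shift by 200 mm and each number of a turn by 45 degrees. A row lasts 1/10 s, in which the tool goes at most 50 mm and 8.59 degrees, less where a joint would pass 70% of its speed; a pose out of reach is approached as far as the arm can. A call with a number of a shift or a turn outside -1 to 1 is refused whole. A call with a gripper value outside its range is refused whole. The fingers move at their own pace and stop on an object; "squeeze" is the grip in N (left out, the last holds). Time passes only in rows, so rows that repeat a pose let the fingers close. It gives the time, the measured TCP pose, the force, the opening and the grip force at its end, in the units of the state.
- telemetry.sense(): the state, without advancing time (a new reading comes with each control period).
- imaging.grab_frame(name): name is "side" or "top" or "wrist"; returns the picture (400x640x3 uint8, red, green, blue); there is no depth.
- imaging.calibration(name): a dict with "fx", "fy", "cx", "cy" (pixels), "cam_to_world" (4x4, takes a point from camera to world coordinates). Camera axes: x right, y up, looking along -z (the intrinsics and any distortion apply to the point x, -y, -z); pixel columns grow to the right and rows downward; lengths in mm; the calibration is good to about 2 mm. The wrist camera is an equidistant fisheye: a pixel r from the principal point sees the ray r / f radians off the axis. A picture is of the moment at which its call begins: read the wrist's pose just before it. calibration takes no time and is no camera call; for the wrist camera it gives the pose at the moment of the call.
- r.sign_off(): hands the job in; it is judged then, once.
Trained networks look in the newest picture that a camera, given by its name, has taken for a name from the list of things; names that differ only in an ending like _2 or _b are one class to them, and where a whole thing is asked for, a point or a joint stands for the part that bears it (a point fixed in the world has none). Each returns a list of dicts, best first, with "conf" (0 to 1); they miss things now and then, are a little off and sometimes report something else, mostly with a low value. They report only what shows in the picture. A call takes as long as a camera call.
- imaging.recognise(camera, name): "extent" ([left, top, width, height] in pixels, round what is visible of it).
- imaging.mark_of(camera, name): "xy" ([column, row] in pixels: a listed point, or the origin of a listed thing).
The state is a dict: "clock": time; "qpos": joint angles; "qvel": joint speeds; "joint_efforts": joint torques, N m; "eef_pos": TCP position; "tcp_rot": TCP orientation; "contact_force": force on the tool from outside, world axes, zero at the start; "wrist_torque": the same for the moment, N m; "opening": opening from 0.0 (shut) to 1.0 (fully open); "grasp_force": force on a finger pad.
Only numpy, scipy, OpenCV 4.12 (cv2) and the standard library are available. Lean on these libraries where they do the work, as an engineer would, in place of code of your own. Each camera call takes 0.05 s, during which the arm holds its last target. There are 200 camera calls.

### The job

Slide the rectangular meal box off the food warmer, across the gap and onto the narrow steel hand-over stand beside it, without lifting or tipping it. It must end lying level on the stand alone, clear of the warmer, lined up with the stand and centred across its width so that both long sides overhang about equally for the next person's hands. Leave the soup tub on the warmer and the other things on the desk where they are.

Things in the scene. Friction and masses are not known exactly. Their poses are not given: they have to be found in the camera images.
- meal_box: Closed rectangular meal box, black base with white lid, 130 mm along its x, 160 mm along its y, 48 mm high with upright sides up to 44 mm (the top 4 mm is a smaller raised panel); 0.3 to 0.65 kg, too wide to grasp. Origin: centre of its underside. It slides with plain friction and starts on the warmer's top, within 0.2 rad of the warmer's axes, beside the soup tub.
- warmer: Fixed electric food warmer: black housing with flat steel top, 280 mm along its x, 380 mm along its y, top 85 mm above the desk, no rim. Origin: centre of its footprint at desk height. Its +x axis points level across the gap to the stand; the edge on that side is at x = +140 mm.
- stand: Fixed hand-over stand: one narrow steel bar on two posts, bar 70 mm wide along its x, 400 mm long along its y, with both long edges rounded (8 mm radius), top 82 mm above the desk (3 mm lower than the warmer's top). Parallel to the warmer with an open gap of 38 to 46 mm between them. Origin: under the bar's centre at desk height; axes parallel to the warmer's, +x away from the warmer.
- soup_tub: Closed round soup tub, black with white lid, 90 mm diameter, 70 mm high, 0.4 kg. Origin: centre of its underside. It stands on the warmer's top next to the meal box; leave it there.
- small_box: Bystander: square closed food box 110 x 110 x 48 mm on the desk, beyond the stand. Origin: centre of its underside.
- water_bottle: Bystander: upright water bottle, 64 mm diameter, 200 mm tall, on the desk. Origin: centre of its underside.
- cup: Bystander: empty grey cup, 76 mm diameter, 90 mm tall, on the desk. Origin: centre of its underside.

How it is judged (in metres and radians):
At the end, for the whole second after the job is handed in: The meal box rests still and level (within 0.05 rad) on the stand's top and does not touch the warmer; its centre is within 18 mm of the stand's centre line and within 125 mm of the stand's middle lengthwise, and its long sides are within 0.2 rad of the stand's length (x of meal_box in the frame of stand between -0.018 and 0.018 m and y of meal_box in the frame of stand between -0.125 and 0.125 m and z of meal_box in the frame of stand between 0.078 and 0.086 m and angle between the y axis of meal_box and the y axis of stand, either way round below 0.2 rad and angle between meal_box's own z axis and vertical below 0.05 rad and contact force between meal_box and warmer below 0.05 N and contact force between meal_box and stand above 1 N and linear speed of meal_box below 0.01 m/s).
It fails at once if the meal box is lifted (more than 15 mm above the warmer's top) (height (world z) of meal_box above 0.1 m).
It fails at once if the meal box is tipped (more than 0.25 rad) (angle between meal_box's own z axis and vertical above 0.25 rad).
It fails at once if the soup tub is shifted by more than 25 mm or tipped (distance of soup_tub from where it was at the start of the episode above 0.025 m or angle between soup_tub's own z axis and vertical above 0.25 rad).
It fails at once if another thing on the desk is shifted by more than 30 mm (distance of any of small_box, water_bottle, cup from where it was at the start of the episode above 0.03 m).
It also fails if it takes over 38 s, if anything falls off the work surface, if the arm or the gripper's body presses on something with over 40 N, if the wrist force passes 120 N, or if a joint passes its speed limit or range.

## Working session

There is one attempt and no reset: what is moved stays moved. The work goes in short steps, Python scripts to look and compute and a tool call to move; the robot and the scene stay as the last step left them, time stands still between calls to the robot, and variables do not carry over. Pictures are saved under pics/ and viewed, at most 10 in all, crops included, and the job is handed in when it is done.

Besides the shell and the picture viewer there is one more tool, called in YAML: its name, and indented under it one key for each argument. step_arm: Moves the arm, as the interface text tells. Its arguments: {"type":"object","properties":{"moves":{"type":"array"},"squeeze":{"type":"number"}},"required":["moves"]}

```bash
mkdir -p pics; cat > h.py <<'E'
import numpy as np,cv2
from rig import telemetry, imaging, r
def proj(c,P):
    P=np.atleast_2d(P).astype(float);T=np.linalg.inv(c["cam_to_world"]);p=P@T[:3,:3].T+T[:3,3]
    return np.c_[c["cx"]+c["fx"]*p[:,0]/-p[:,2], c["cy"]-c["fy"]*p[:,1]/-p[:,2]]
def unproj(c,uv,z):
    T=np.array(c["cam_to_world"]);d=T[:3,:3]@np.array([(uv[0]-c["cx"])/c["fx"],-(uv[1]-c["cy"])/c["fy"],-1])
    o=T[:3,3];return o+d*(z-o[2])/d[2]
E
python3 - <<'E'
from h import *
s=telemetry.sense();print({k:np.round(v,3) for k,v in s.items()})
for n in ["top","side"]:
    im=imaging.grab_frame(n);cv2.imwrite(f"pics/{n}0.png",im[:,:,::-1]);c=imaging.calibration(n);print({k:np.round(v,2).tolist() for k,v in c.items()})
for n in ["meal_box","warmer","stand","soup_tub","small_box","water_bottle","cup"]:
    a=imaging.recognise("top",n)[:2];b=imaging.mark_of("top",n)[:2];print(n,a,b)
E
```

```text
{'clock': np.float64(0.0), 'qpos': array([ 1.207,  0.354,  1.634, -0.   ,  1.155, -0.002]), 'qvel': array([ 0.002, -0.001,  0.002,  0.   ,  0.001,  0.   ]), 'joint_efforts': array([ 1.0000e-03, -6.0525e+01, -3.4207e+01,  0.0000e+00,  9.0000e-03,
       -0.0000e+00]), 'eef_pos': array([221.04 , 584.094, 230.569]), 'tcp_rot': array([-3.14,  0.  ,  2.78]), 'contact_force': array([0.29 , 0.066, 0.076]), 'wrist_torque': array([-0.011,  0.053,  0.021]), 'grasp_force': np.float64(0.0), 'opening': np.float64(0.998)}
{'fx': 486.17, 'fy': 486.17, 'cx': 327.46, 'cy': 196.28, 'cam_to_world': [[-0.09, 0.98, -0.2, 278.32], [-1.0, -0.09, 0.02, -158.75], [0.0, 0.2, 0.98, 1239.34], [0.0, 0.0, 0.0, 1.0]]}
{'fx': 454.12, 'fy': 454.12, 'cx': 317.36, 'cy': 206.71, 'cam_to_world': [[0.98, 0.16, -0.14, 314.34], [-0.22, 0.75, -0.62, -937.5], [0.0, 0.64, 0.77, 1029.53], [0.0, 0.0, 0.0, 1.0]]}
meal_box [{'extent': [167.9, 99.8, 74.1, 75.1], 'conf': 0.96}] [{'xy': [208.2, 142.0], 'conf': 0.7}]
warmer [{'extent': [138.5, 97.1, 129.8, 157.5], 'conf': 0.64}, {'extent': [168.9, 101.8, 71.2, 71.2], 'conf': 0.26}] [{'xy': [210.7, 179.0], 'conf': 0.67}]
stand [{'extent': [277.2, 94.7, 40.7, 160.3], 'conf': 0.73}] [{'xy': [299.1, 176.9], 'conf': 0.93}]
soup_tub [{'extent': [165.5, 188.3, 44.8, 36.3], 'conf': 0.87}] [{'xy': [192.1, 210.1], 'conf': 0.63}]
small_box [{'extent': [395.4, 194.0, 54.6, 48.0], 'conf': 0.71}] []
water_bottle [{'extent': [409.6, 126.3, 34.8, 39.6], 'conf': 0.71}] [{'xy': [418.3, 160.0], 'conf': 0.82}]
cup [{'extent': [410.6, 267.6, 36.6, 32.8], 'conf': 0.65}] [{'xy': [422.2, 285.7], 'conf': 0.68}]
```

View pics/top0.png

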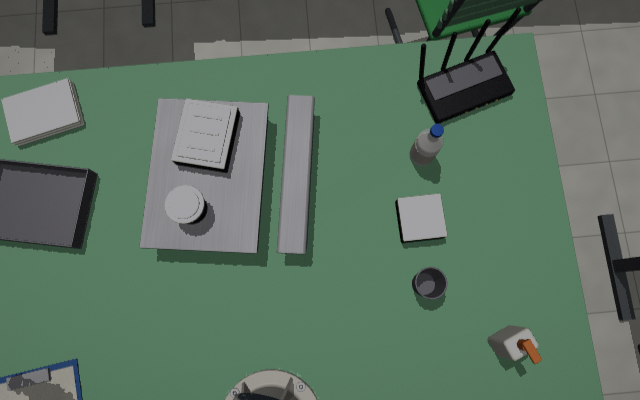

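View pics/side0.png

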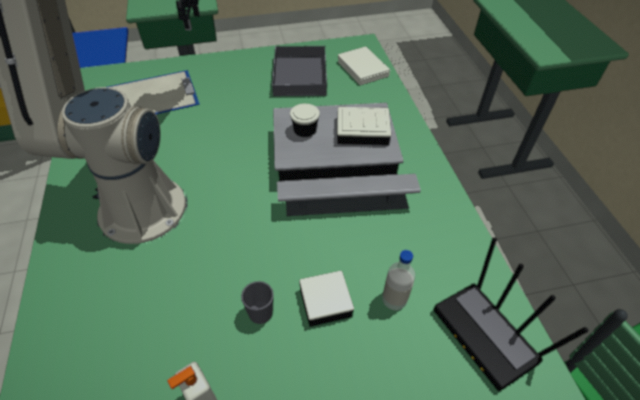

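The top view shows the warmer at (145–268, 98–252), the box at about (205,135), the tub at (187,206) and the stand bar at (280–313, 96–253). The side view confirms this, and the arm enters from the left. I'll zoom in for exact corners.

```bash
python3 - <<'E'
import cv2
im=cv2.imread("pics/top0.png")[85:265,130:330]
im=cv2.convertScaleAbs(cv2.resize(im,None,fx=3.3,fy=3.3,interpolation=cv2.INTER_CUBIC),alpha=1.3)
for i in range(0,200,20):
    cv2.putText(im,str(130+i),(int(i*3.3),10),0,.35,(0,255,255),1);cv2.line(im,(int(i*3.3),0),(int(i*3.3),594),(0,255,255),1) if i%40==0 else 0
for i in range(15,180,20):
    cv2.putText(im,str(85+i),(0,int(i*3.3)),0,.35,(0,255,255),1);cv2.line(im,(0,int(i*3.3)),(30,int(i*3.3)),(0,255,255),1)
cv2.imwrite("pics/crop.png",im)
E
```

```text
(no output)
```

View pics/crop.png

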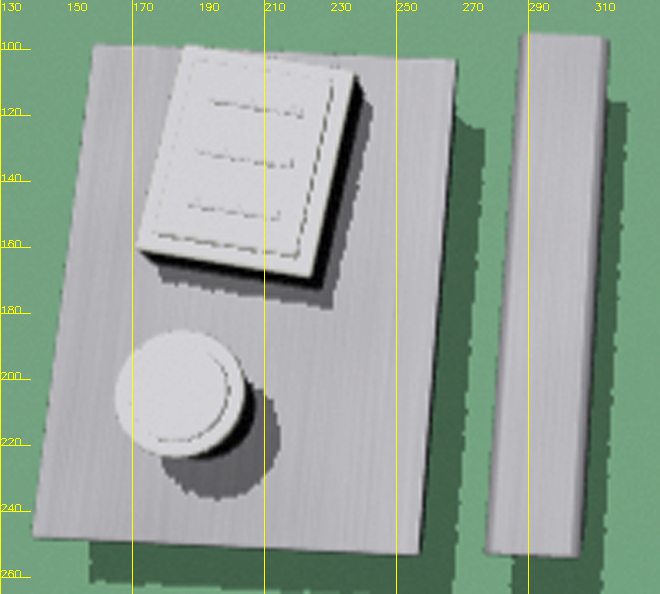

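```bash
cat > fit.py <<'E'
from h import *
from scipy.optimize import least_squares
c=imaging.calibration("top")
def fit(px,w,l,z):  # px order: (-x,+y),(+x,+y),(+x,-y),(-x,-y)
    L=np.array([[-w,l],[w,l],[w,-l],[-w,-l]])/2
    def pts(p):
        R=np.array([[np.cos(p[2]),-np.sin(p[2])],[np.sin(p[2]),np.cos(p[2])]]);return np.c_[L@R.T+p[:2],np.full(4,z)]
    g=unproj(c,np.mean(px,0),z)
    s=least_squares(lambda p:(proj(c,pts(p))-px).ravel(),[g[0],g[1],-1.57]);return s.x,np.round(s.fun,1)
E
python3 - <<'E'
from fit import *
k=lambda a:np.array(a)/3.3+[129.6,84.6]
W,e1=fit(k([(95,45),(456,60),(418,554),(33,537)]),280,380,85)
S,e2=fit(k([(522,34),(607,38),(578,556),(487,554)]),70,400,82)
B,e3=fit(k([(184,47),(357,74),(310,278),(138,250)]),130,160,129)
for n,a,e in zip("WSB",(W,S,B),(e1,e2,e3)):print(n,np.round(a,3),e)
def inW(p,F=W):
    d=np.array(p[:2])-F[:2];return np.round([d@[np.cos(F[2]),np.sin(F[2])],d@[-np.sin(F[2]),np.cos(F[2])]],1)
t=unproj(c,k((180,394)),153);print("tub",t,inW(t),"stand",inW(S),"box",inW(B))
from h import *
for n,z in [("water_bottle",100),("small_box",48),("cup",45)]:pass
print(unproj(c,(428,142),150),unproj(c,(421,218),48),unproj(c,(430,283),80))
E
```

```text
W [603.239 109.666  -1.706] [-0.5 -0.7  0.5 -0.4  0.6  0.6 -0.5  0.3]
S [ 587.59  -110.656   -1.706] [-0.9 -0.2  0.9 -0.2  0.9  0.5 -0.9 -0.2]
B [688.616  98.364  -1.824] [ 0.1 -0.6  0.1 -0.5  0.7  0.6 -0.9  0.4]
tub [515.01162571 145.47826582 153.        ] [-23.6 -92.3] stand [220.4  14.2] box [-0.3 86.1]
[ 612.93134383 -427.15856452  150.        ] [ 450.14055653 -409.0640588    48.        ] [ 290.24501077 -403.54280676   80.        ]
```

```bash
cat > go.py <<'E'
from h import *
import sys
from scipy.spatial.transform import Rotation as Ro
W=np.array([603.239,109.666,-1.706])
def now():
    s=telemetry.sense();R=Ro.from_euler("xyz",s["tcp_rot"]);p=s["eef_pos"];d=p[:2]-W[:2];cw,sw=np.cos(W[2]),np.sin(W[2])
    print("t",round(s["clock"],2),"inW",np.round([d@[cw,sw],d@[-sw,cw],p[2]],1),"F",np.round(s["contact_force"],1),"rpy",np.round(s["tcp_rot"],3),"q",np.round(s["qpos"],2))
    return p,R
if __name__=="__main__":
    x,y,z=map(float,sys.argv[1:4]);p,R=now();cw,sw=np.cos(W[2]),np.sin(W[2])
    t=np.array([W[0]+x*cw-y*sw,W[1]+x*sw+y*cw,z]);Rt=Ro.from_euler("xyz",[np.pi,0,W[2]+np.pi])
    print("target",np.round(t),"shift",np.round(R.inv().apply(t-p)/200,3),"turn",np.round((R.inv()*Rt).as_rotvec()/(np.pi/4),3))
E
python3 go.py -115 86 231
```

```text
t 0.8 inW [-419.1 -442.5  231.3] F [0.1 0.  0.2] rpy [-3.142  0.     2.78 ] q [ 1.21  0.35  1.63 -0.    1.16 -0.  ]
target [704. 212. 231.] shift [-2.917e+00 -8.880e-01  2.000e-03] turn [0.    0.    1.712]
```

step_arm:
  moves:
    - [[0, 0, 0.85], [-1, -0.3, 0], 1]
    - [[0, 0, 0.85], [-1, -0.3, 0], 1]
    - [[0, 0, 0.85], [-1, -0.3, 0], 1]
    - [[0, 0, 0.85], [-1, -0.3, 0], 1]
    - [[0, 0, 0.85], [-1, -0.3, 0], 1]
    - [[0, 0, 0.85], [-1, -0.3, 0], 1]

```text
clock: 1.4
eef_pos: [388.6, 456.4, 231.4]
tcp_rot: [3.141, 0.0, 2.108]
contact_force: [-1.1, 0.2, -0.3]
opening: 1.0
grasp_force: 0.0
```

```bash
python3 go.py -115 86 231
```

```text
t 1.4 inW [-314.6 -259.4  231.4] F [-1.1  0.2 -0.3] rpy [3.141 0.    2.108] q [ 0.86  0.31  1.69 -0.    1.14  0.33]
target [704. 212. 231.] shift [-1.857  0.729  0.002] turn [0.    0.    0.857]
```

step_arm:
  moves:
    - [[0, 0, 0.85], [-1, 0.4, 0], 1]
    - [[0, 0, 0.85], [-1, 0.4, 0], 1]
    - [[0, 0, 0.85], [-1, 0.4, 0], 1]
    - [[0, 0, 0.85], [-1, 0.4, 0], 1]
    - [[0, 0, 0.85], [-1, 0.4, 0], 1]
    - [[0, 0, 0.85], [-1, 0.4, 0], 1]
    - [[0, 0, 0.85], [-1, 0.4, 0], 1]

```text
clock: 2.1
eef_pos: [557.8, 328.4, 231.0]
tcp_rot: [-3.141, -0.0, 1.448]
contact_force: [0.3, 0.1, -0.3]
opening: 0.997
grasp_force: 0.0
```

```bash
python3 go.py -115 86 231
```

```text
t 2.1 inW [-210.6  -74.5  231. ] F [ 0.3  0.1 -0.3] rpy [-3.141 -0.     1.448] q [0.53 0.39 1.58 0.   1.17 0.65]
target [704. 212. 231.] shift [-0.488  0.797 -0.001] turn [-0.001 -0.     0.016]
```

step_arm:
  moves:
    - [[0, 0, 0.016], [-0.488, 0.797, 0], 1]
    - [[0, 0, 0.016], [-0.488, 0.797, 0], 1]
    - [[0, 0, 0.016], [-0.488, 0.797, 0], 1]
    - [[0, 0, 0.016], [-0.488, 0.797, 0], 1]
    - [[0, 0, 0.016], [-0.488, 0.797, 0.4], 1]
    - [[0, 0, 0.016], [-0.488, 0.797, 0.4], 1]
    - [[0, 0, 0.016], [-0.488, 0.797, 0.4], 1]

```text
clock: 2.8
eef_pos: [700.4, 211.5, 146.0]
tcp_rot: [-3.133, 0.003, 1.436]
contact_force: [0.4, 0.0, -1.2]
opening: 1.001
grasp_force: 0.0
```

```bash
python3 go.py -115 86 92; python3 - <<'E'
from h import *
for n in ["top","wrist","side"]:
    cv2.imwrite(f"pics/{n}1.png",imaging.grab_frame(n)[:,:,::-1])
a=cv2.imread("pics/top1.png")[60:260,110:340];b=cv2.imread("pics/side1.png")[60:260,210:440]
cv2.imwrite("pics/m1.png",cv2.resize(np.hstack([a,b]),(800,348)))
E
```

```text
t 2.8 inW [-114.    82.6  146. ] F [ 0.4  0.  -1.2] rpy [-3.133e+00  3.000e-03  1.436e+00] q [0.29 0.6  1.44 0.   1.11 0.43]
target [704. 212.  92.] shift [0.006 0.02  0.27 ] turn [-0.011  0.004  0.   ]
```

View pics/m1.png

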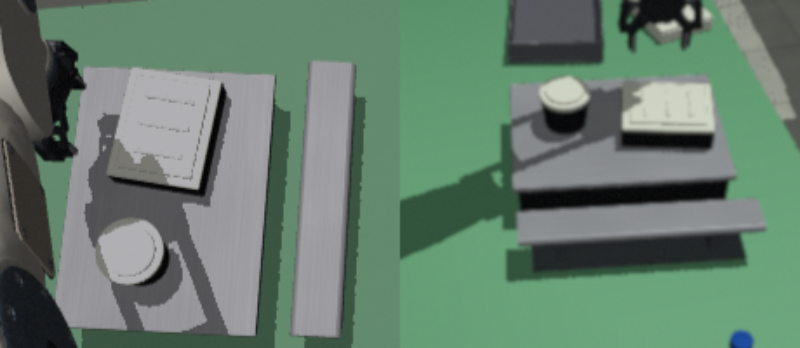

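The gripper is behind the box, on its side away from the stand, and clear of the tub. Next I descend.

step_arm:
  moves:
    - [[-0.01, 0, 0], [0, 0.01, 0.13], 1]
    - [[-0.01, 0, 0], [0, 0.01, 0.2], 1]
    - [[-0.01, 0, 0], [0, 0.01, 0.24], 1]
    - [[-0.01, 0, 0], [0, 0.01, 0.26], 1]
    - [[-0.01, 0, 0], [0, 0.01, 0.26], 1]

```text
clock: 3.45
eef_pos: [706.5, 210.4, 99.5]
tcp_rot: [3.134, -0.0, 1.432]
contact_force: [-0.2, 0.3, -0.6]
opening: 0.999
grasp_force: 0.0
```

```bash
python3 go.py 0 86 92
```

```text
t 3.45 inW [-113.8   88.7   99.5] F [-0.2  0.3 -0.6] rpy [ 3.134 -0.     1.432] q [ 0.29  0.65  1.47 -0.    1.02  0.43]
target [688.  98.  92.] shift [-0.569 -0.012  0.037] turn [ 0.01   0.    -0.004]
```

step_arm:
  moves:
    - [[0.01, 0, 0], [-0.03, 0, 0.03], 1]
    - [[0.01, 0, 0], [-0.06, 0, 0.03], 1]
    - [[0.01, 0, 0], [-0.09, 0, 0.03], 1]
    - [[0.01, 0, 0], [-0.12, 0, 0.03], 1]
    - [[0.01, 0, 0], [-0.15, 0, 0.03], 1]
    - [[0.01, 0, 0], [-0.18, 0, 0.03], 1]
    - [[0.01, 0, 0], [-0.21, 0, 0.03], 1]
    - [[0.01, 0, 0], [-0.24, 0, 0.03], 1]

```text
clock: 4.25
eef_pos: [699.8, 162.7, 93.5]
tcp_rot: [3.142, -0.001, 1.432]
contact_force: [-1.4, 3.5, 1.6]
opening: 1.002
grasp_force: 1.8
```

```bash
python3 go.py 100 86 93;  python3 - <<'E'
from h import *
for n in ["top","wrist","side"]:
    cv2.imwrite(f"pics/{n}2.png",imaging.grab_frame(n)[:,:,::-1])
a=cv2.imread("pics/top2.png")[60:260,110:340];b=cv2.imread("pics/side2.png")[60:260,210:440]
cv2.imwrite("pics/m2.png",cv2.resize(np.hstack([a,b]),(800,348)))
E
```

```text
t 4.25 inW [-65.6  88.6  93.5] F [-1.4  3.5  1.6] rpy [ 3.142e+00 -1.000e-03  1.432e+00] q [0.23 0.63 1.51 0.   1.   0.36]
target [675.  -1.  93.] shift [-0.828 -0.01   0.002] turn [ 0.    -0.001 -0.005]
```

View pics/m2.png

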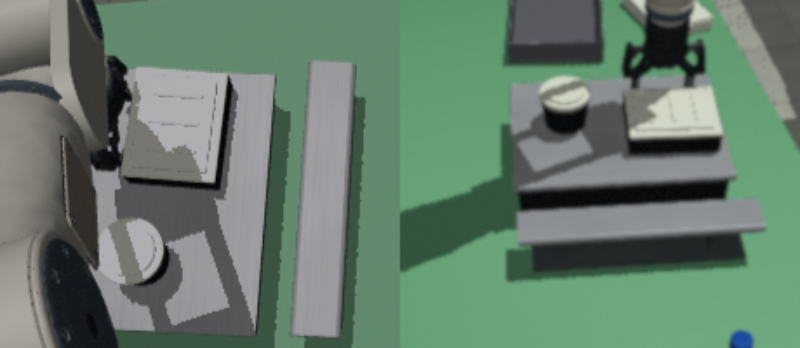

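Both fingers touch the box, it has squared up with the warmer, and the push force is about 4 N. I'll keep pushing.

step_arm:
  moves:
    - [[0, 0, 0], [-0.05, 0, 0], 1]
    - [[0, 0, 0], [-0.1, 0, 0], 1]
    - [[0, 0, 0], [-0.15, 0, 0], 1]
    - [[0, 0, 0], [-0.2, 0, 0], 1]
    - [[0, 0, 0], [-0.25, -0.002, 0], 1]
    - [[0, 0, 0], [-0.3, -0.004, 0], 1]
    - [[0, 0, 0], [-0.34, -0.006, 0], 1]
    - [[0, 0, 0], [-0.38, -0.008, 0], 1]

```text
clock: 5.2
eef_pos: [687.7, 87.0, 93.3]
tcp_rot: [3.142, -0.0, 1.432]
contact_force: [0.3, 2.9, 0.3]
opening: 1.001
grasp_force: 1.6
```

step_arm:
  moves:
    - [[0, 0, 0], [-0.035, 0, 0], 1]
    - [[0, 0, 0], [-0.07, 0, 0], 1]
    - [[0, 0, 0], [-0.105, 0, 0], 1]
    - [[0, 0, 0], [-0.14, 0, 0], 1]
    - [[0, 0, 0], [-0.175, 0, 0], 1]
    - [[0, 0, 0], [-0.21, 0, 0], 1]
    - [[0, 0, 0], [-0.245, 0, 0], 1]
    - [[0, 0, 0], [-0.28, 0, 0], 1]

```text
clock: 6.0
eef_pos: [680.1, 31.8, 93.5]
tcp_rot: [3.141, -0.0, 1.432]
contact_force: [0.0, 4.3, 2.8]
opening: 1.003
grasp_force: 2.3
```

```bash
python3 go.py 144 86 93;  python3 - <<'E'
from h import *
for n in ["top","wrist","side"]:
    cv2.imwrite(f"pics/{n}3.png",imaging.grab_frame(n)[:,:,::-1])
a=cv2.imread("pics/top3.png")[60:260,110:340];b=cv2.imread("pics/side3.png")[60:260,210:440]
cv2.imwrite("pics/m3.png",cv2.resize(np.hstack([a,b]),(800,348)))
E
```

```text
t 6.0 inW [66.8 86.7 93.5] F [0.  4.3 2.8] rpy [ 3.141 -0.     1.432] q [0.04 0.58 1.61 0.   0.95 0.18]
target [669. -45.  93.] shift [-0.386 -0.002  0.002] turn [ 0.    -0.    -0.005]
```

View pics/m3.png

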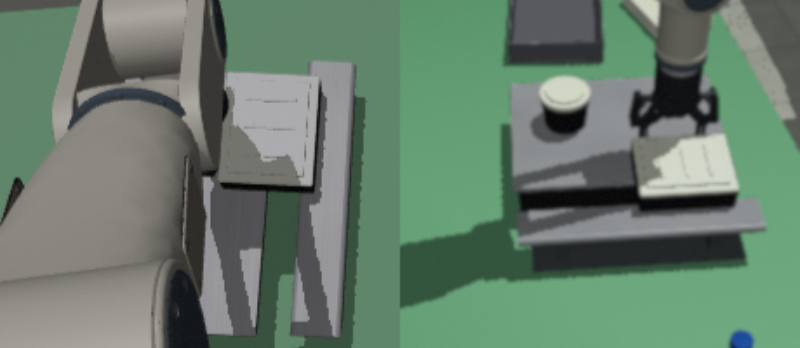

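The box's leading edge is now over the bar and the box is still straight. I'll continue to about 15 mm short, then measure.

step_arm:
  moves:
    - [[0, 0, 0], [-0.03, 0, 0], 1]
    - [[0, 0, 0], [-0.06, 0, 0], 1]
    - [[0, 0, 0], [-0.09, 0, 0], 1]
    - [[0, 0, 0], [-0.12, 0, 0], 1]
    - [[0, 0, 0], [-0.15, 0, 0], 1]
    - [[0, 0, 0], [-0.18, 0, 0], 1]
    - [[0, 0, 0], [-0.21, 0, 0], 1]
    - [[0, 0, 0], [-0.24, 0, 0], 1]

```text
clock: 6.95
eef_pos: [673.4, -15.8, 93.3]
tcp_rot: [3.142, -0.0, 1.432]
contact_force: [0.4, 2.3, -1.5]
opening: 1.0
grasp_force: 1.1
```

step_arm:
  moves:
    - [[0, 0, 0], [-0.02, 0, 0], 1]
    - [[0, 0, 0], [-0.04, 0, 0], 1]
    - [[0, 0, 0], [-0.06, 0, 0], 1]
    - [[0, 0, 0], [-0.07, 0, 0], 1]
    - [[0, 0, 0], [-0.07, 0, 0], 1]

```text
clock: 7.45
eef_pos: [671.5, -29.6, 93.4]
tcp_rot: [3.142, 0.0, 1.432]
contact_force: [-0.1, 0.8, 0.6]
opening: 1.0
grasp_force: 0.0
```

```bash
python3 go.py 144 86 93;  python3 - <<'E'
from h import *
a=imaging.grab_frame("top")[:,:,::-1];cv2.imwrite("pics/top4.png",a)
a=cv2.resize(a[85:265,200:360],None,fx=3.3,fy=3.3,interpolation=cv2.INTER_CUBIC)
cv2.imwrite("pics/m4.png",cv2.convertScaleAbs(a,alpha=1.3))
E
```

```text
t 7.45 inW [128.8  86.4  93.4] F [-0.1  0.8  0.6] rpy [3.142 0.    1.432] q [-0.05  0.57  1.63 -0.    0.95  0.09]
target [669. -45.  93.] shift [-0.076 -0.002  0.002] turn [ 0.     0.    -0.005]
```

View pics/m4.png

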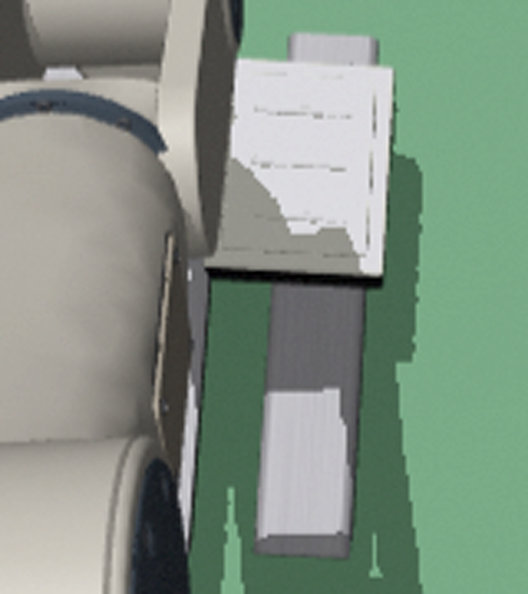

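The lid's right edge runs from (394,68) to (382,275) in the crop, and its near-left corner is at (207,268). I'll compute the box pose from these.

```bash
python3 - <<'E'
from h import *
c=imaging.calibration("top");W=np.array([603.239,109.666,-1.706]);cw,sw=np.cos(W[2]),np.sin(W[2])
for p in [(394,68),(382,275),(207,268)]:
    q=unproj(c,np.array(p)/3.3+[199.6,84.6],126)[:2]-W[:2];print(np.round([q@[cw,sw],q@[-sw,cw]],1))
E
```

```text
[270.  171.6]
[269.2  13.5]
[143.4  12.8]
```

step_arm:
  moves:
    - [[0, 0, 0], [-0.015, 0, 0], 1]
    - [[0, 0, 0], [-0.03, 0, 0], 1]
    - [[0, 0, 0], [-0.045, 0, 0], 1]
    - [[0, 0, 0], [-0.06, 0, 0], 1]
    - [[0, 0, 0], [-0.074, 0, 0], 1]
    - [[0, 0, 0], [-0.074, 0, 0], 1]

```text
clock: 8.1
eef_pos: [669.3, -44.3, 93.3]
tcp_rot: [-3.142, 0.0, 1.432]
contact_force: [0.3, 1.2, -0.9]
opening: 0.998
grasp_force: 0.7
```

step_arm:
  moves:
    - [[0, 0, 0], [0.05, 0, 0], 1]
    - [[0, 0, 0], [0.15, 0, 0], 1]
    - [[0, 0, 0], [0.25, 0, 0], 1]
    - [[0, 0, 0], [0.25, 0, -0.2], 1]
    - [[0, 0, 0], [0.4, 0, -0.5], 1]
    - [[0, 0, 0], [0.6, 0, -0.6], 1]
    - [[0, 0, 0], [0.9, 0, -0.6], 1]
    - [[0, 0, 0], [0.9, 0, -0.6], 1]

```text
clock: 8.9
eef_pos: [695.2, 140.7, 215.4]
tcp_rot: [3.138, -0.003, 1.435]
contact_force: [0.2, 0.6, -0.8]
opening: 0.998
grasp_force: 0.0
```

```bash
python3 go.py 144 86 93;  python3 - <<'E'
from h import *
a=imaging.grab_frame("top")[:,:,::-1];cv2.imwrite("pics/top5.png",a)
b=imaging.grab_frame("side")[:,:,::-1]
f=lambda a:cv2.resize(a,None,fx=2.4,fy=2.4,interpolation=cv2.INTER_CUBIC)
cv2.imwrite("pics/m5.png",cv2.convertScaleAbs(np.hstack([f(a[85:265,200:360]),f(b[90:270,270:430])]),alpha=1.3))
E
```

```text
t 8.9 inW [-43.1  86.9 215.4] F [ 0.2  0.6 -0.8] rpy [ 3.138e+00 -3.000e-03  1.435e+00] q [0.2  0.49 1.45 0.   1.19 0.33]
target [669. -45.  93.] shift [-0.937 -0.006  0.609] turn [ 0.004 -0.003 -0.   ]
```

View pics/m5.png

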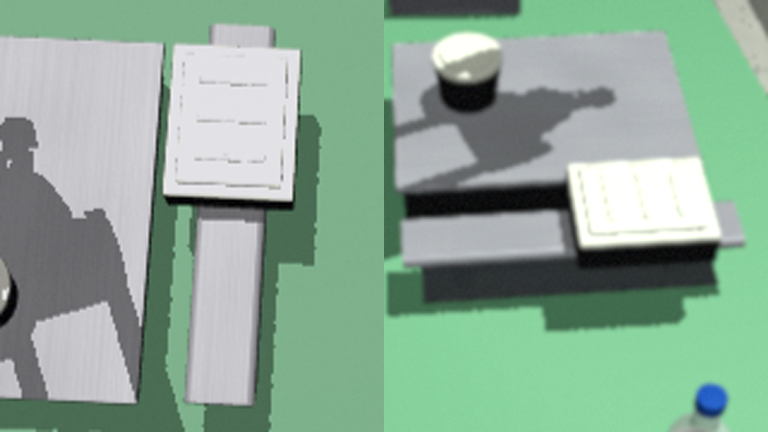

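The box lies level on the bar alone. Its lid corners in the left panel are (173,44), (300,49), (293,203) and (164,198). I'll check the centring.

```bash
python3 - <<'E'
from fit import *
k=lambda a:np.array(a)/2.4+[199.6,84.6]
B,e=fit(k([(173,44),(300,49),(293,203),(164,198)]),130,160,126)
S,e2=fit(k([(211,25),(275,28),(253,405),(185,404)]),70,400,82)
d=B[:2]-S[:2];a=S[2];print(B,e,S,e2,"box in stand",d@[np.cos(a),np.sin(a)],d@[-np.sin(a),np.cos(a)])
E
```

```text
[ 664.28380207 -120.4893009    -1.69843703] [-0.2  0.4  0.2  0.3  0.5 -0.4 -0.6 -0.3] [ 586.93544224 -110.7082418    -1.7080491 ] [-0.5 -0.1  0.4 -0.1  0.6  0.6 -0.5 -0.4] box in stand -0.8939015422025182 77.95921258552089
```

The box is 1 mm off the centre line and 78 mm along the stand, with a 0.01 rad yaw error. I'm handing it in.

```bash
python3 -c "
from rig import r
print(r.sign_off())"
```

```text
the job is handed in; nothing more can be done
None
```

The meal box is on the stand alone and clear of the warmer: it looks level, and measures about 1 mm off the centre line, 78 mm from the stand's middle and 0.01 rad off line; I handed it in at about 9 s, and the sign-off gave no verdict.

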